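# Log a vial's outer diameter on the indicating bench caliper

### The job

Please log the outer diameter of the red-capped vial on the bench caliper: slide the jaws open, stand the vial upright on the base between them, then slide the moving jaw shut on it until the force dial's needle rests in the green band, never letting it reach the red. Then press the blue data button on the slide and leave the vial gripped upright between the jaws with the needle still in the green, so that I can check the reading. Leave the other vials, the tip box and the beaker where they are.

Things in the scene. Friction and masses are not known exactly. Their poses are not given: they have to be found in the camera images.
- caliper: bench caliper, fixed: dark grey base slab with a steel beam along its y and all parts on it. Origin on the bench below the face of the anvil; z up; the jaws open towards +y, their tips point to -x (roughly to the robot). Slab: top at z 20 mm (the vial stands on it), x -52 to 102, y -87 to 247 mm. Fixed head up to z 47 and round force dial up to z 60 mm: x 25 to 77, y -73 to -13 mm.
- anvil: steel pad on a spring in front of the fixed jaw, 40 mm wide (caliper x -20 to +20), 29 to 39 mm above the bench; its origin is the caliper's origin while at rest. It gives way to -y as the vial is pressed on it, 1.2 N per mm, up to 6 mm, and turns the needle. Behind it stands the fixed jaw: caliper x -30 to +32, y -29 to -13, z 29 to 39 mm.
- slide: the caliper's slide with its steel moving jaw opposite the anvil; runs along the caliper's y, axes as the caliper's. Jaw: 62 mm long (caliper x -30 to +32), 14 mm thick (y), 29 to 39 mm above the bench. Origin at bench height, caliper x 0, straight below the jaw's measuring face.
- vial_place (a point): point on the slab's top where the vial's foot belongs when it just touches the anvil: caliper x 0, y 14, z 20 mm. It may stand up to 12 mm off in the caliper's x, and may be set down farther from the anvil, anywhere before the moving jaw: the closing jaw pushes it upright along the slab to the anvil.
- opening (a joint): caliper opening in m: from the resting anvil's face to the moving jaw's face, 0 shut, 0.130 wide open, starts 0.003 to 0.020. The slide runs along the caliper's y with about 8 N of friction and stays where it is left. The jaws touch the 27.5 mm vial at 0.0275; the needle is in the green from about 0.0260 to 0.0235.
- slide_grip (a point): where to pinch the slide; moves with it: centre of the black slide housing, a block 40 mm wide (caliper's x: pinch across it from above), 95 mm long (y), 27 to 47 mm above the bench. The point is 37 mm above the bench, 51 mm in y from the moving jaw's face, at caliper x 50 mm. Beside both ribbed flanks there is free room 25 mm wide down to the slab's top (20 mm).
- needle (a joint): angle of the force dial's needle in rad, clockwise from above: 0 at rest, rises 0.4 rad for each mm that the anvil is pressed in (spring 1.2 N per mm, stop at 2.4 rad). Dial bands: white below 0.6, green 0.6 to 1.6, yellow 1.6 to 2.0, red above 2.0.
- button_top (a point): centre of the top of the blue data button, 14 mm across, on top of the slide housing 25 mm from slide_grip in the caliper's +y; stands 6 mm above the housing's top (z 53 mm), moves with the slide.
- data_button (a joint): how far the data button is pressed, in m: 0 to 0.004 fully down; counts as pressed from about 0.0025; a spring of 1.5 N (start) to 4.5 N (fully down) returns it.
- vial_red: the vial to measure: loose amber glass vial with a paper label and a red screw cap, 66 mm tall, body 27.5 mm in diameter, cap 24 mm in diameter on its top 15 mm, 30 g. Origin at the centre of its underside, z up along it. Starts standing in the tray, 5 mm above the bench.
- vial_green: the same vial with a green cap, stays in the tray. Origin at the centre of its underside.
- vial_black: the same vial with a black cap, stays in the tray. Origin at the centre of its underside.
- tray: white tray fixed to the bench, 104 mm (its x) by 244 mm (its y), floor 5 mm and rims 12 mm above the bench, origin at the centre of its underside. The three vials stand in a row about 75 mm apart along its y; which vial stands where varies.
- tip_box: loose red box of pipette tips, 83 x 120 x 56 mm, beyond the caliper. Origin at the centre of its underside.
- beaker: loose empty glass beaker, 68 mm across, 85 mm tall, beyond the tray. Origin at the centre of its underside.

How it is judged:
By the outcome, as a careful person would: the job done as asked, in the order asked, and still so for the second after the job is handed in, with the robot touching nothing.
It also fails if it takes over 58 s, if anything falls off the work surface, if the arm or the gripper's body presses on something with over 40 N, if the wrist force passes 120 N, or if a joint passes its speed limit or range.

### The arm

A 7-joint arm with a two-finger parallel gripper is mounted at the origin on the work surface. World frame = base frame: x ahead of the robot, y to its left, z up, the work surface at z = 0. Lengths are in m, angles in rad, forces in N, time in s.
With the tool pointing down it reaches from about 0.4 to 0.85 m from the base axis. Payload 10.4 kg.
Tool frame: the origin (TCP) lies between the finger pads; the fingertips stand 19 mm ahead of it and the grasp point (between the pads) is the TCP; x points along the fingers, y is the direction in which the jaws open and shut, and the axes are right-handed (so a half turn about x gives the same grasp; the last joint's range is limited). The gripper opens to 87 mm and grips with 3 to 60 N. Pads are 19 mm wide; open, the fingers measure 117 mm over their backs; the gripper's body (75 mm by 190 mm) begins 51 mm behind the grasp point.
Start: joints at [1.11, 0.332, -0.065, 1.46, 0.022, 1.35, -0.088], TCP at [0.265, -0.566, 0.242] pointing down, gripper open.
Joint ranges: [-2.6, 2.6], [-0.5, 2.12], [-1.47, 1.34], [0.16, 2.42], [-1.27, 4.41], [0.06, 2.06], [-2.6, 2.6]. Speed limits (rad/s): [2.22, 2.22, 2.79, 2.79, 3.14, 3.14, 3.14].

### API

Orientations are given as a unit quaternion [x, y, z, w].
In Python, from bench import r gives the robot as it stands.
- The arm moves only by the tool drive_tool, never from a script. Its argument "motion" is a list of rows, each a list of 4 numbers: the shift along the tool's x, y, z in cm, then the turn about the tool's x in units of 5 degrees (1.0 is 5 degrees). In form: [[tx, ty, tz, twist], ...]. A call has 1 to 20 rows; each row is the pose to reach, as a shift and turn from the pose commanded when the call began, along the tool's axes at that moment; what a row does not reach only later rows make up. A row lasts 1/12 s, in which the tool goes at most 41.7 mm and 7.16 degrees, less where a joint would pass 70% of its speed; a pose out of reach is approached as far as the arm can. A call with a gripper value outside its range is refused whole. "grip" is the closure in counts, from 0 (fully open) to 255 (shut), set as the call begins (left out, the last holds). The fingers move at their own pace and stop on an object; "force" is the grip in N (left out, the last holds). Time passes only in rows, so rows that repeat a pose let the fingers close. It gives the time, the measured TCP pose, the force and the opening at its end, in the units of the state.
- r.read_state(): the state, without advancing time (a new reading comes with each control period).
- r.camera(name): name is "scene" or "top" or "wrist"; returns the picture (480x640x3 uint8, red, green, blue); there is no depth.
- r.calibration(name): a dict with "fx", "fy", "cx", "cy" (pixels), "dist" ([k1, k2, p1, p2, k3] as OpenCV has them; the pictures are not rectified), "xyz" and "orientation" of the camera in the world. Camera axes: x right, y up, looking along -z (the intrinsics and any distortion apply to the point x, -y, -z); pixel columns grow to the right and rows downward; lengths in m; the calibration is good to about 2 mm. A picture is of the moment at which its call begins: read the wrist's pose just before it. calibration takes no time and is no camera call; for the wrist camera it gives the pose at the moment of the call.
- r.close_job(): hands the job in, once; it reports no verdict.
The state is a dict: "time": time; "joint_positions": joint angles; "joint_vel": joint speeds; "joint_torque": joint torques, N m; "ee_pos": TCP position; "eef_rot": TCP orientation; "ft_force": force on the tool from outside, world axes, zero at the start; "torque": the same for the moment, N m; "width": finger opening in m.
Only numpy, scipy, OpenCV 4.12 (cv2) and the standard library are available. Lean on these libraries where they do the work, as an engineer would, in place of code of your own. Each camera call takes 0.05 s, during which the arm holds its last target.

## Working session

There is one attempt and no reset: what is moved stays moved. The work goes in short steps, Python scripts to look and compute and a tool call to move; the robot and the scene stay as the last step left them, time stands still between calls to the robot, and variables do not carry over. Pictures are saved under pics/ and viewed, and the job is handed in when it is done.

Besides the shell and the picture viewer there is one more tool, called after "Emit:" as name([rows], argument=value, ...), one row to a line, values as JSON. drive_tool: Moves the arm, as the interface text tells. Its arguments: {"type":"object","properties":{"motion":{"type":"array","items":{"type":"array","items":{"type":"number"}}},"grip":{"type":"number"},"force":{"type":"number"}},"required":["motion"]}

```bash
mkdir -p pics; ls
python3 - <<'E'
from bench import r
import cv2
s=r.read_state();print({k:(s[k]) for k in ("time","ee_pos","eef_rot","width","ft_force")})
for n in("scene","top","wrist"):
    c=r.calibration(n);print(n,c)
    cv2.imwrite(f"pics/{n}0.png",r.camera(n)[:,:,::-1])
E
```

```text
pics
{'time': 0.0, 'ee_pos': array([ 0.26483652, -0.56570313,  0.24073318]), 'eef_rot': array([-0.69010133, -0.15407572,  0.69035375, -0.15307686]), 'width': 0.08715464775238717, 'ft_force': array([ 0.27622963,  0.72990698, -0.29660765])}
scene {'fx': 532.7219504961901, 'fy': 532.7219504961901, 'cx': 322.1417374489528, 'cy': 240.30990450918398, 'dist': array([-0.11592742,  0.        ,  0.        ,  0.        ,  0.        ]), 'xyz': array([1.31704104, 0.07781161, 0.75625404]), 'orientation': array([0.23439699, 0.30982586, 0.71875606, 0.57658973])}
top {'fx': 563.417144045602, 'fy': 563.417144045602, 'cx': 316.54439024143073, 'cy': 247.80099338943705, 'dist': array([-0.03189209,  0.        ,  0.        ,  0.        ,  0.        ]), 'xyz': array([ 0.42759848, -0.08776501,  1.22613438]), 'orientation': array([ 0.0543393 , -0.06259602, -0.69622702,  0.71301957])}
wrist {'fx': 358.557873225049, 'fy': 358.557873225049, 'cx': 313.1777757178938, 'cy': 230.58781553901017, 'dist': array([0.02468976, 0.        , 0.        , 0.        , 0.        ]), 'xyz': array([ 0.33190402, -0.53451979,  0.38407053]), 'orientation': array([-0.11480124,  0.07302487, -0.53206647,  0.8356993 ])}
```

View pics/top0.png

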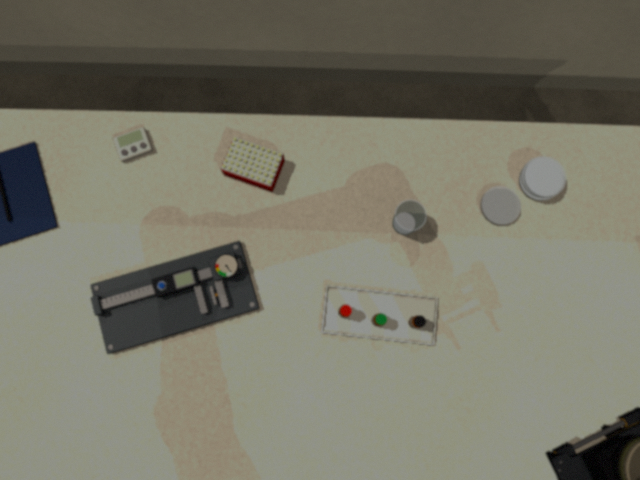

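View pics/scene0.png

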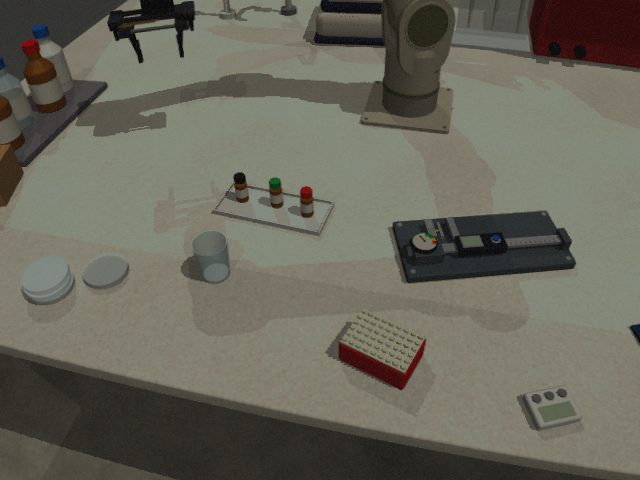

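```bash
cat > h.py <<'E'
import numpy as np,cv2
from scipy.spatial.transform import Rotation as R
def K(c): return np.array([[c['fx'],0,c['cx']],[0,c['fy'],c['cy']],[0,0,1.]])
def px2w(c,uv,z):
    p=cv2.undistortPoints(np.array(uv,float).reshape(-1,1,2),K(c),c['dist']).reshape(-1,2)
    d=R.from_quat(c['orientation']).apply(np.c_[p[:,0],-p[:,1],-np.ones(len(p))])
    t=(np.broadcast_to(z,len(p))-c['xyz'][2])/d[:,2]
    return c['xyz']+d*t[:,None]
def w2px(c,P):
    q=R.from_quat(c['orientation']).inv().apply(np.atleast_2d(P)-c['xyz'])*[1,-1,-1]
    return cv2.projectPoints(q,np.zeros(3),np.zeros(3),K(c),c['dist'])[0].reshape(-1,2)
def crop(img,x0,y0,x1,y1,f,name):
    o=cv2.resize(img[y0:y1,x0:x1],None,fx=f,fy=f,interpolation=cv2.INTER_CUBIC)
    cv2.imwrite(name,o)
E
python3 - <<'E'
import cv2
from h import *
i=cv2.imread('pics/top0.png')
crop(i,80,230,270,360,4,'pics/c1.png')
crop(i,310,275,450,355,5,'pics/c2.png')
E
```

```text
(no output)
```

View pics/c1.png

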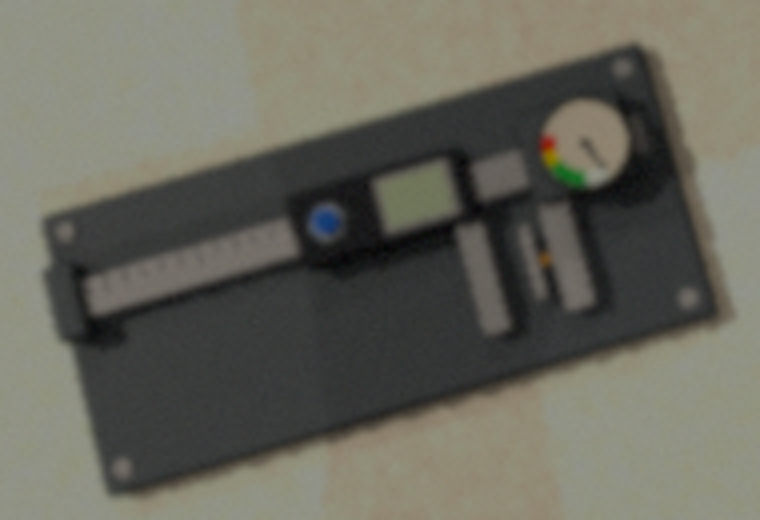

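View pics/c2.png

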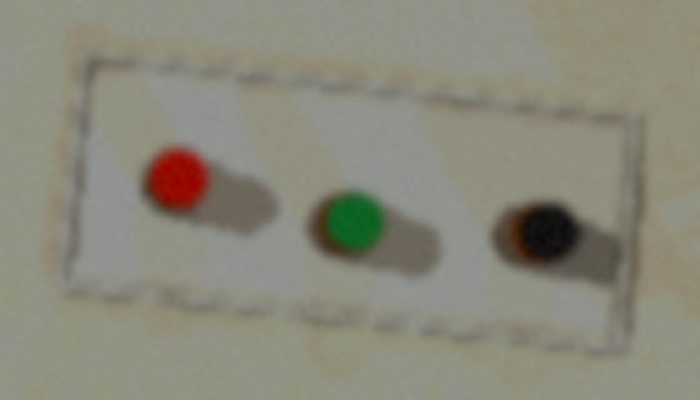

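Run:
```python
from bench import r
from h import *
c=r.calibration('top')
uv=np.array([[44,216],[637,44],[716,314],[112,494]])/4+[80,230]-0.4
P=px2w(c,uv,.02)[:,:2]
Q=np.array([[102,247],[102,-87],[-52,-87],[-52,247]])/1000
pm,qm=P.mean(0),Q.mean(0)
U,S,V=np.linalg.svd((Q-qm).T@(P-pm)); Rm=(U@V).T
t=pm-Rm@qm; print(np.linalg.norm(P[0]-P[1]),np.linalg.norm(P[1]-P[2]))
th=np.arctan2(Rm[1,0],Rm[0,0]);print('origin',t,'yaw',np.degrees(th),'res mm',(P-(Q@Rm.T+t))*1e3)
f=lambda uv,z:Rm.T@(px2w(c,[uv],z)[0,:2]-t)
def g(x,y,s=4,o=(80,230)): return np.array([x,y])/s+o-0.4
print('button',f(g(326,222),.053)*1e3)
print('jawface',f(g(478,223),.039)*1e3,f(g(512,330),.039)*1e3,'anvil face',f(g(517,225),.039)*1e3,f(g(537,300),.039)*1e3)
for n,x,y in(('red',178,180),('green',354,222),('black',547,232)):
    print(n,px2w(c,[g(x,y,5,(310,275))],.071))
s=r.read_state();T=R.from_quat(s['eef_rot']).as_matrix();print(T)
np.savez('cal.npz',t=t,th=th)
```

```text
0.3302375535119498 0.15289926821620112
origin [0.51848828 0.11852427] yaw 18.075315032433853 res mm [[ 0.44568383 -1.27142644]
 [-1.50975633  2.0492273 ]
 [-0.0749397   1.21679614]
 [ 1.1390122  -1.994597  ]]
button [49.87680598 93.68643634]
jawface [28.78252216 20.06788915] [-30.65290457  17.45142726] anvil face [21.86663791  0.63311447] [-19.26932752   0.8222588 ]
red [[ 0.49217829 -0.16058254  0.071     ]]
green [[ 0.47674646 -0.23272642  0.071     ]]
black [[ 0.47442881 -0.31179349  0.071     ]]
[[-5.03330679e-04  4.23988366e-01 -9.05667496e-01]
 [ 9.23591939e-04 -9.05667027e-01 -4.23988660e-01]
 [-9.99999447e-01 -1.04987370e-03  6.42577628e-05]]
```

```bash
cat >> h.py <<'E'
def go(r,P,yaw=None):
    """prints tx,ty,tz cm and twist units; yaw deg = world heading of tool y"""
    s=r.read_state();T=R.from_quat(s['eef_rot']).as_matrix()
    d=T.T@(np.array(P)-s['ee_pos'])*100
    h=np.degrees(np.arctan2(T[1,1],T[0,1]))
    tw=0 if yaw is None else -((yaw-h+90)%180-90)/5
    print('t',round(s['time'],2),'pos',s['ee_pos'].round(4),'head',h.round(2),'move',d.round(2),'twist',round(tw,2),'F',s['ft_force'].round(1),'w',round(s['width'],4))
def cal():
    z=np.load('cal.npz');return z['t'],float(z['th'])
def c2w(x,y,z):
    t,th=cal();a=np.array([[np.cos(th),-np.sin(th)],[np.sin(th),np.cos(th)]])@[x,y]+t
    return [a[0],a[1],z]
E
python3 - <<'E'
from bench import r
from h import *
go(r,c2w(.05,.069,.2),18)
E
```

```text
t 0.15 pos [ 0.2648 -0.5658  0.241 ] head -64.91 move [  4.15 -57.46 -57.79] twist -16.58 F [-0.1 -0.2 -0.5] w 0.0873
```

Emit:
drive_tool([
  [4,-57.5,-57.8,-16.6],
  [4,-57.5,-57.8,-16.6],
  [4,-57.5,-57.8,-16.6],
  [4,-57.5,-57.8,-16.6],
  [4,-57.5,-57.8,-16.6],
  [4,-57.5,-57.8,-16.6],
  [4,-57.5,-57.8,-16.6],
  [4,-57.5,-57.8,-16.6],
  [4,-57.5,-57.8,-16.6],
  [4,-57.5,-57.8,-16.6],
  [4,-57.5,-57.8,-16.6],
  [4,-57.5,-57.8,-16.6],
  [4,-57.5,-57.8,-16.6],
  [4,-57.5,-57.8,-16.6],
  [4,-57.5,-57.8,-16.6],
  [4,-57.5,-57.8,-16.6],
  [4,-57.5,-57.8,-16.6],
  [4,-57.5,-57.8,-16.6],
  [4,-57.5,-57.8,-16.6],
  [4,-57.5,-57.8,-16.6],
], grip=105)

```text
time: 1.82
ee_pos: [0.5447, 0.2042, 0.201]
eef_rot: [0.415, 0.573, -0.414, 0.572]
ft_force: [-0.2, 1.1, 0.6]
width: 0.0514
```

Run:
```python
from bench import r
from h import *
go(r,c2w(.05,.069,.2),18)
print(r.calibration('wrist'))
cv2.imwrite('pics/w1.png',r.camera('wrist')[:,:,::-1])
```

```text
t 1.82 pos [0.5447 0.2042 0.201 ] head 18.24 move [ 0.1  -0.15  0.43] twist 0.05 F [-0.2  1.1  0.6] w 0.0514
{'fx': 358.557873225049, 'fy': 358.557873225049, 'cx': 313.1777757178938, 'cy': 230.58781553901017, 'dist': array([0.02468976, 0.        , 0.        , 0.        , 0.        ]), 'xyz': array([0.52169947, 0.27417727, 0.34438491]), 'orientation': array([-0.13422015, -0.02183585,  0.15653777,  0.97826585])}
```

View pics/w1.png

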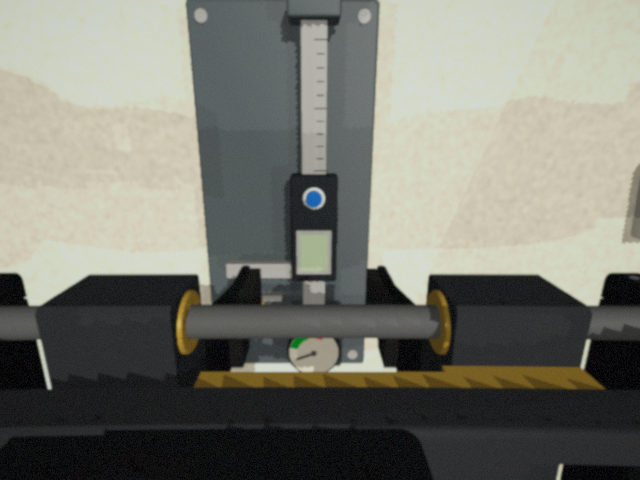

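Run:
```python
from bench import r
from h import *
i=cv2.imread('pics/w1.png')
crop(i,270,170,370,290,5,'pics/c3.png')
crop(i,180,0,390,60,3.8,'pics/c4.png')
```

```text
(no output)
```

View pics/c3.png

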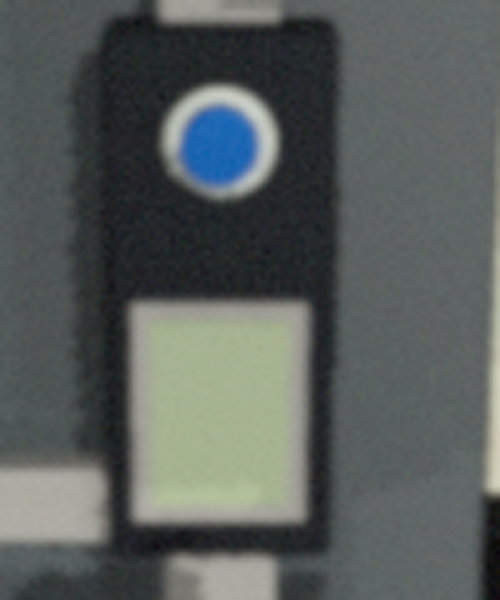

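View pics/c4.png

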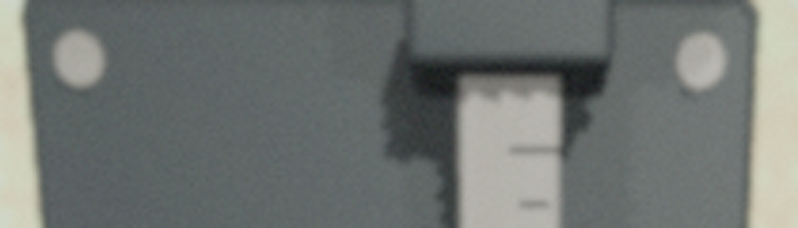

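Run:
```python
from bench import r
from h import *
c=r.calibration('wrist')
g=lambda a:np.array(a)/5+[270,170]-.4
H=px2w(c,g([[103,22],[337,18],[117,550],[327,550]]),.047)
B=px2w(c,g([[219,145]]),.053)
print(H.round(4),B.round(4))
print('w',np.linalg.norm(H[0]-H[1]),np.linalg.norm(H[2]-H[3]),'l',np.linalg.norm(H[0]-H[2]),np.linalg.norm(H[1]-H[3]))
a=H[:2].mean(0)-H[2:].mean(0);print('yaw',np.degrees(np.arctan2(-a[0],a[1])))
e=px2w(c,[[189.5,40],[209,262],[376.5,40],[369.3,262]],.02)
for k in(0,2):
    d=e[k]-e[k+1];print('slabyaw',np.degrees(np.arctan2(-d[0],d[1])))
print('slab w',np.linalg.norm(px2w(c,[[187,2],[379,2]],.02)[0]-px2w(c,[[187,2],[379,2]],.02)[1]))
print('ctr',H.mean(0), 'from button',B[0]-.025*a/np.linalg.norm(a))
t,th=cal()
for th in(np.radians(17.3),np.radians(18),):
  Rm=np.array([[np.cos(th),-np.sin(th)],[np.sin(th),np.cos(th)]])
  print(Rm.T@(H.mean(0)[:2]-t),Rm.T@(B[0,:2]-t))
```

```text
[[0.5144 0.239  0.047 ]
 [0.5508 0.2518 0.047 ]
 [0.5449 0.1502 0.047 ]
 [0.5805 0.1621 0.047 ]] [[0.5387 0.2266 0.053 ]]
w 0.0385499305904907 0.03754457785017216 l 0.09384563962042412 0.09450718689280663
yaw 18.63050436970536
slabyaw 18.491124555072236
slabyaw 19.13402498289764
slab w 0.15156815380548602
ctr [0.54765502 0.20075529 0.047     ] from button [0.54666728 0.20290533 0.053     ]
[0.05230071 0.0698375 ] [0.05141653 0.09717726]
[0.05315001 0.06919333] [0.05259991 0.09654185]
```

Run:
```python
from bench import r
from h import *
t,th=cal(); th=np.radians(18.5)
# re-anchor the origin: mean of top & wrist
np.savez('cal.npz',t=np.array([.5470,.2015])-np.array([[np.cos(th),-np.sin(th)],[np.sin(th),np.cos(th)]])@[.05,.069],th=th);print(cal())
go(r,[.547,.2015,.042],18.5)
```

```text
(array([0.52147784, 0.12020043]), 0.32288591161895097)
t 1.87 pos [0.5445 0.2076 0.2008] head 18.44 move [15.87  0.04  0.72] twist -0.01 F [-3.8  0.7 -1.5] w 0.0514
```

Emit:
drive_tool([
  [3,0.25,0,0],
  [6,0.25,0,0],
  [9,0.25,0,0],
  [11,0.25,0,0],
  [12,0.25,0,0],
  [12,0.25,0,0],
  [12,0.25,0,0],
  [12,0.25,0,0],
])

```text
time: 2.53
ee_pos: [0.5479, 0.2009, 0.0831]
eef_rot: [0.416, 0.572, -0.415, 0.573]
ft_force: [0.6, 0.7, 1.0]
width: 0.0507
```

Run:
```python
from bench import r
from h import *
go(r,[.547,.2015,.042],18.5)
cv2.imwrite('pics/w2.png',r.camera('wrist')[:,:,::-1])
go(r,[.547,.2015,.042],18.5)
```

```text
t 2.53 pos [0.5479 0.2009 0.0831] head 18.08 move [ 4.11 -0.08 -0.08] twist -0.08 F [0.6 0.7 1. ] w 0.0507
t 2.58 pos [0.548  0.2009 0.0832] head 18.07 move [ 4.12 -0.09 -0.09] twist -0.09 F [ 1.3  0.1 -0.3] w 0.0513
```

View pics/w2.png

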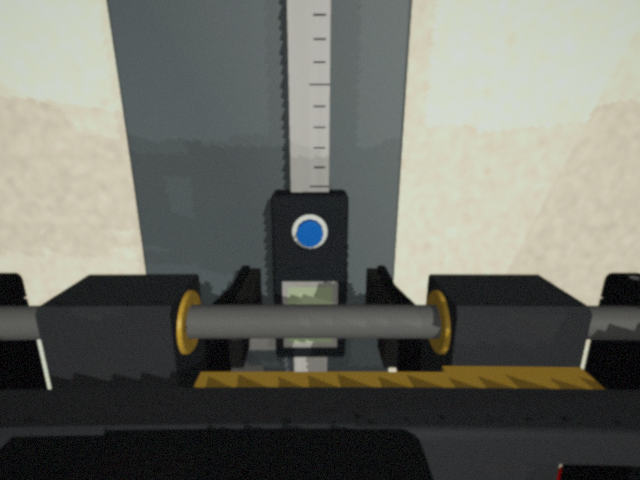

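Emit:
drive_tool([
  [2,-0.05,0,-0.1],
  [3.5,-0.05,0,-0.1],
  [4.1,-0.05,0,-0.1],
  [4.1,-0.05,0,-0.1],
  [4.1,-0.05,0,-0.1],
])

```text
time: 3.0
ee_pos: [0.5467, 0.2004, 0.0407]
eef_rot: [0.413, 0.574, -0.413, 0.574]
ft_force: [-0.1, 0.1, 0.5]
width: 0.0513
```

Emit:
drive_tool([
  [0,0,0,0],
  [0,0,0,0],
  [0,0,0,0],
  [0,0,0,0],
  [0,0,0,0],
  [0,0,0,0],
], grip=255, force=30)

```text
time: 3.5
ee_pos: [0.5464, 0.2003, 0.0407]
eef_rot: [0.413, 0.574, -0.413, 0.574]
ft_force: [-4.1, -1.6, 4.9]
width: 0.0397
```

Emit:
drive_tool([
  [0,0,-0.4,0],
  [0,0,-1.2,0],
  [0,0,-2.2,0],
  [0,0,-3.2,0],
  [0,0,-4.2,0],
  [0,0,-5.2,0],
  [0,0,-6.2,0],
  [0,0,-6.8,0],
  [0,0,-7.2,0],
  [0,0,-7.2,0],
  [0,0,-7.2,0],
])

```text
time: 4.42
ee_pos: [0.5242, 0.2678, 0.0407]
eef_rot: [0.413, 0.574, -0.413, 0.574]
ft_force: [-1.7, -4.9, 4.4]
width: 0.0399
```

Run:
```python
from bench import r
from h import *
go(r,[.547,.2015,.042],18.5)
i=r.camera('top')[:,:,::-1];cv2.imwrite('pics/t2.png',i);crop(i,80,230,270,360,4,'pics/c5.png')
cv2.imwrite('pics/w3.png',r.camera('wrist')[:,:,::-1])
```

```text
t 4.42 pos [0.5242 0.2678 0.0407] head 18.54 move [-0.12  0.06  7.01] twist 0.01 F [-1.7 -4.9  4.4] w 0.0399
```

View pics/c5.png

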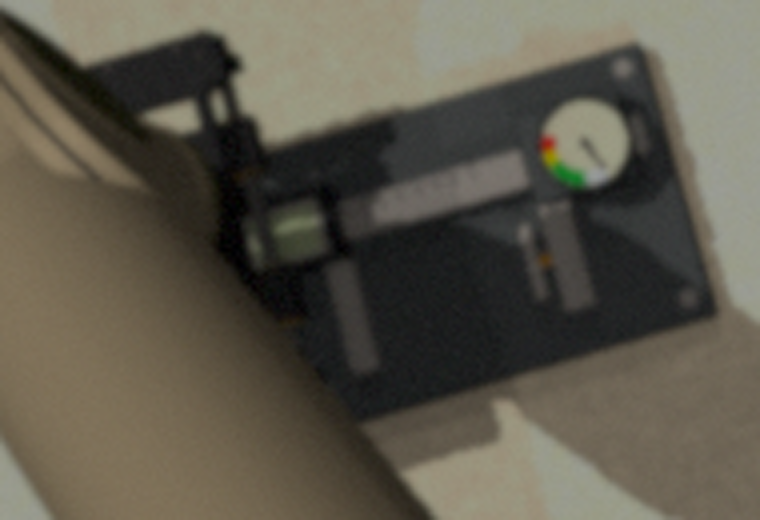

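View pics/w3.png

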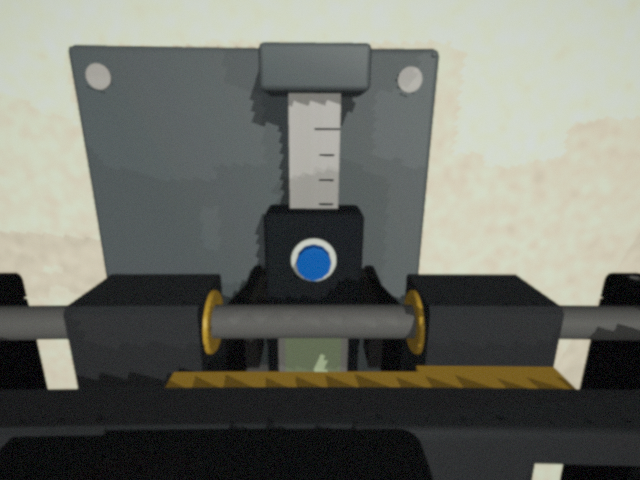

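Emit:
drive_tool([
  [0,0,0,0],
  [0,0,0,0],
  [0,0,0,0],
  [-2,0,0,0],
  [-5,0,0,0],
  [-9,0,0,0],
  [-13,0,0,0],
  [-15,0,0,0],
], grip=105)

```text
time: 5.18
ee_pos: [0.5246, 0.2701, 0.1954]
eef_rot: [0.414, 0.574, -0.411, 0.575]
ft_force: [0.7, 1.0, 0.1]
width: 0.0512
```

Run:
```python
from bench import r
from h import *
go(r,[.492,-.1606,.19],5)
```

```text
t 5.18 pos [0.5246 0.2701 0.1954] head 18.63 move [  0.4  -16.85  39.77] twist 2.73 F [0.7 1.  0.1] w 0.0512
```

Emit:
drive_tool([
  [0,-16.8,39.8,0],
  [0,-16.8,39.8,0],
  [0,-16.8,39.8,0],
  [0,-16.8,39.8,0],
  [0,-16.8,39.8,0],
  [0,-16.8,39.8,0],
  [0,-16.8,39.8,0],
  [0,-16.8,39.8,0],
  [0,-16.8,39.8,0],
  [0,-16.8,39.8,0],
  [0,-16.8,39.8,0],
  [0,-16.8,39.8,0],
  [0,-16.8,39.8,0],
  [0,-16.8,39.8,0],
  [0,-16.8,39.8,0],
])

```text
time: 6.43
ee_pos: [0.4917, -0.1604, 0.1906]
eef_rot: [0.412, 0.575, -0.412, 0.575]
ft_force: [0.7, 0.6, -0.7]
width: 0.0511
```

Run:
```python
from bench import r
from h import *
go(r,[.492,-.1606,.048],18.3)
c=r.calibration('wrist');print(w2px(c,[[.492,-.1606,.071],[.4767,-.2327,.071]]))
cv2.imwrite('pics/w4.png',r.camera('wrist')[:,:,::-1])
i=r.camera('top')[:,:,::-1];cv2.imwrite('pics/t3.png',i);crop(i,80,230,270,360,4,'pics/c6.png')
go(r,[.492,-.1606,.048],18.3)
```

```text
t 6.43 pos [ 0.4917 -0.1604  0.1906] head 18.74 move [14.26  0.02  0.03] twist 0.09 F [ 0.7  0.6 -0.7] w 0.0511
[[313.16778265 230.76540908]
 [266.66595822 306.2589557 ]]
t 6.53 pos [ 0.4916 -0.1608  0.1907] head 18.72 move [ 1.427e+01  4.000e-02 -1.000e-02] twist 0.08 F [ 0.1 -0.3 -0.5] w 0.051
```

View pics/w4.png

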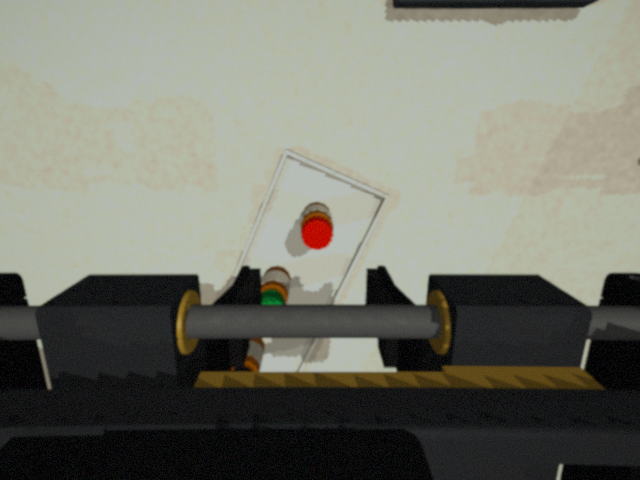

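View pics/c6.png

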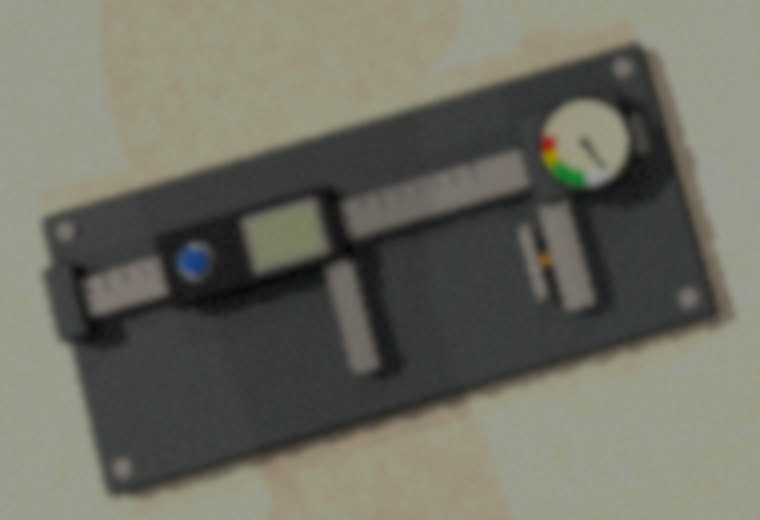

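Emit:
drive_tool([
  [3,0.2,0.1,0],
  [6,0.2,0.1,0],
  [9,0.2,0.1,0],
  [12,0.2,0.1,0],
  [13.5,0.2,0.1,0],
  [14.3,0.2,0.1,0],
  [14.3,0.2,0.1,0],
  [14.3,0.2,0.1,0],
])

```text
time: 7.2
ee_pos: [0.4941, -0.1621, 0.0483]
eef_rot: [0.413, 0.574, -0.412, 0.575]
ft_force: [0.1, 0.0, 0.4]
width: 0.0516
```

Emit:
drive_tool([
  [0,0,0,0],
  [0,0,0,0],
  [0,0,0,0],
  [0,0,0,0],
  [0,0,0,0],
  [0,0,0,0],
  [0,0,0,0],
], grip=255, force=12)

```text
time: 7.78
ee_pos: [0.4938, -0.1626, 0.048]
eef_rot: [0.413, 0.574, -0.413, 0.574]
ft_force: [-0.5, 1.0, 5.5]
width: 0.0273
```

Run:
```python
from bench import r
from h import *
go(r,[.492,-.1606,.19],18.3)
cv2.imwrite('pics/w5.png',r.camera('wrist')[:,:,::-1])
i=cv2.imread('pics/t3.png')
c=r.calibration('top');t,th=cal()
g=lambda a:np.array(a)/4+[80,230]-.4
th=np.radians(18.3);Rm=np.array([[np.cos(th),-np.sin(th)],[np.sin(th),np.cos(th)]])
print('anvil corners',px2w(c,g([[517,225],[537,300],[549,298],[530,223]]),.039)[:,:2].round(4).tolist())
print('jaw corners',px2w(c,g([[329,265],[361,373],[381,370],[354,262]]),.039)[:,:2].round(4).tolist())
print('btn',px2w(c,g([[195,261]]),.053))
print('origin from grasp', np.array([.5242,.2678])-Rm@[.05,0])
```

```text
t 7.78 pos [ 0.4938 -0.1626  0.048 ] head 18.58 move [-14.2   -0.1   -0.24] twist 0.06 F [-0.5  1.   5.5] w 0.0273
anvil corners [[0.5391, 0.1259], [0.4999, 0.1133], [0.5011, 0.1071], [0.5403, 0.1191]]
jaw corners [[0.5155, 0.2237], [0.4596, 0.2032], [0.4614, 0.1929], [0.5174, 0.2106]]
btn [[0.51478453 0.28993608 0.053     ]]
origin from grasp [0.47672873 0.25210038]
```

View pics/w5.png

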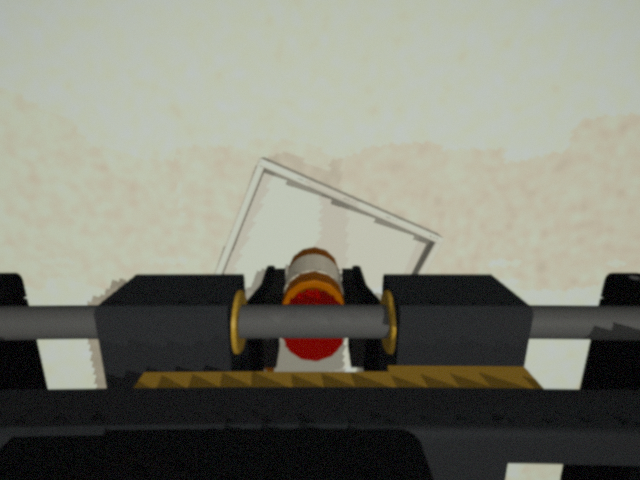

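Emit:
drive_tool([
  [-1,0,0,0],
  [-3,0,0,0],
  [-6,0,0,0],
  [-9,0,0,0],
  [-10,0,0,0],
  [-10,0,0,0],
])

```text
time: 8.33
ee_pos: [0.495, -0.1628, 0.1508]
eef_rot: [0.413, 0.572, -0.412, 0.576]
ft_force: [0.2, -0.2, -0.1]
width: 0.027
```

Run:
```python
from bench import r
from h import *
np.savez('cal.npz',t=np.array([.5197,.1200]),th=np.radians(18.3))
go(r,c2w(0,.028,.15),18.3)
```

```text
t 8.33 pos [ 0.495  -0.1628  0.1508] head 18.58 move [ 2.000e-02  1.137e+01 -2.882e+01] twist 0.06 F [ 0.2 -0.2 -0.1] w 0.027
```

Emit:
drive_tool([
  [0,1,-2.5,0],
  [0,2.2,-5.5,0],
  [0,3.4,-8.5,0],
  [0,4.6,-11.5,0],
  [0,5.8,-14.5,0],
  [0,7,-17.5,0],
  [0,8.2,-20.5,0],
  [0,9.4,-23.5,0],
  [0,10.4,-26.2,0],
  [0,11,-28,0],
  [0,11.4,-28.8,0],
  [0,11.4,-28.8,0],
  [0,11.4,-28.8,0],
  [0,11.4,-28.8,0],
  [0,11.4,-28.8,0],
])

```text
time: 9.58
ee_pos: [0.51, 0.145, 0.1473]
eef_rot: [0.413, 0.574, -0.414, 0.574]
ft_force: [-0.1, -0.1, -1.6]
width: 0.0271
```

Run:
```python
from bench import r
from h import *
go(r,c2w(0,.028,.0635),18.3)
print(R.from_quat(r.read_state()['eef_rot']).as_matrix()[:,0])
cv2.imwrite('pics/w6.png',r.camera('wrist')[:,:,::-1])
cv2.imwrite('pics/s6.png',r.camera('scene')[180:300,360:600,::-1].repeat(3,0).repeat(3,1))
go(r,c2w(0,.028,.0635),18.3)
```

```text
t 9.58 pos [0.51   0.145  0.1473] head 18.45 move [ 8.38  0.15 -0.13] twist 0.03 F [-0.1 -0.1 -1.6] w 0.0271
[-2.62252745e-04 -8.52858586e-04 -9.99999602e-01]
t 9.68 pos [0.51   0.1455 0.1475] head 18.47 move [ 8.4   0.12 -0.08] twist 0.03 F [ 0.   0.2 -0.3] w 0.0274
```

View pics/w6.png

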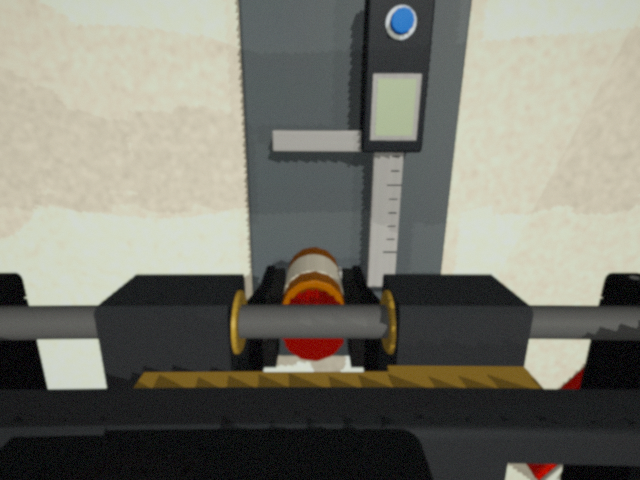

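View pics/s6.png

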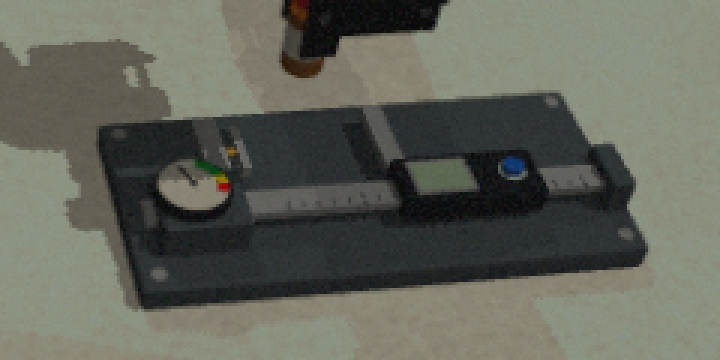

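Emit:
drive_tool([
  [2,0.1,-0.1,0],
  [4,0.1,-0.1,0],
  [6,0.1,-0.1,0],
  [7.4,0.1,-0.1,0],
  [7.9,0.1,-0.1,0],
  [8.2,0.1,-0.1,0],
  [8.2,0.1,-0.1,0],
  [8.2,0.1,-0.1,0],
])

```text
time: 10.35
ee_pos: [0.511, 0.1481, 0.0664]
eef_rot: [0.413, 0.574, -0.412, 0.574]
ft_force: [0.4, -0.0, -0.6]
width: 0.0275
```

Emit:
drive_tool([
  [0.1,0,0,0],
  [0.2,0,0,0],
  [0.25,0,0,0],
  [0.25,0,0,0],
])

```text
time: 10.68
ee_pos: [0.5105, 0.1481, 0.0632]
eef_rot: [0.413, 0.574, -0.413, 0.574]
ft_force: [-0.1, 0.1, -1.1]
width: 0.0269
```

Run:
```python
from bench import r
from h import *
go(r,c2w(0,.028,.0635),18.3)
cv2.imwrite('pics/s7.png',cv2.resize(r.camera('scene')[180:300,360:600,::-1],None,fx=3.3,fy=3.3,interpolation=2))
go(r,c2w(0,.028,.0635),18.3)
```

```text
t 10.68 pos [0.5105 0.1481 0.0632] head 18.58 move [-0.03 -0.01  0.15] twist 0.06 F [-0.1  0.1 -1.1] w 0.0269
t 10.73 pos [0.5104 0.1481 0.0632] head 18.59 move [-0.03 -0.    0.16] twist 0.06 F [ 0.1  0.3 -1. ] w 0.0266
```

View pics/s7.png

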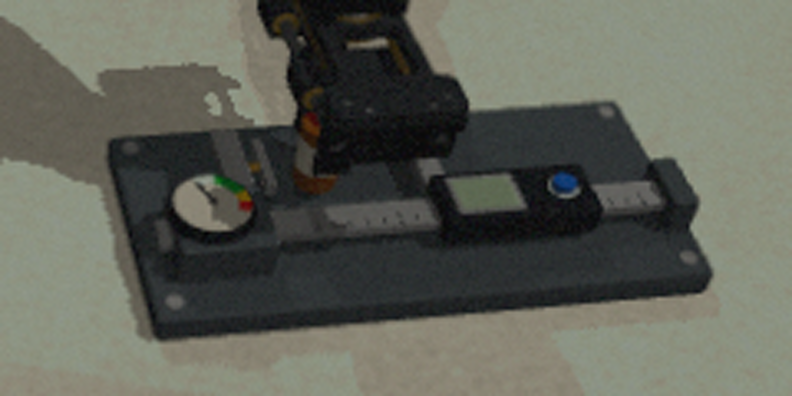

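Emit:
drive_tool([
  [0.05,0,0,0],
  [0.1,0,0,0],
  [0.1,0,0,0],
])

```text
time: 10.98
ee_pos: [0.5106, 0.1482, 0.063]
eef_rot: [0.413, 0.574, -0.413, 0.574]
ft_force: [-3.5, -1.8, 11.8]
width: 0.0275
```

Contact (Fz rose to ~12 N). Release.

Emit:
drive_tool([
  [-0.1,0,0,0],
  [-0.1,0,0,0],
  [-0.1,0,0,0],
])

```text
time: 11.23
ee_pos: [0.5105, 0.1481, 0.0631]
eef_rot: [0.413, 0.574, -0.413, 0.574]
ft_force: [-0.4, 0.2, 2.0]
width: 0.0273
```

Emit:
drive_tool([
  [0,0,0,0],
  [0,0,0,0],
  [0,0,0,0],
  [0,0,0,0],
  [0,0,0,0],
], grip=135)

```text
time: 11.65
ee_pos: [0.5104, 0.1481, 0.063]
eef_rot: [0.413, 0.574, -0.413, 0.574]
ft_force: [0.0, 0.5, -0.7]
width: 0.0404
```

Emit:
drive_tool([
  [-0.5,0,0,0],
  [-1.5,0,0,0],
  [-3,0,0,0],
  [-5,0,0,0],
  [-7,0,0,0],
  [-9,0,0,0],
  [-9,0,-2,0],
  [-9,0,-5,0],
  [-9,0,-8,0],
  [-9,0,-8,0],
  [-9,0,-8,0],
])

```text
time: 12.57
ee_pos: [0.4842, 0.2258, 0.1541]
eef_rot: [0.412, 0.575, -0.411, 0.575]
ft_force: [0.6, 0.1, 0.1]
width: 0.041
```

Run:
```python
from bench import r
from h import *
go(r,c2w(.05,.138,.042),18.3)
cv2.imwrite('pics/s8.png',cv2.resize(r.camera('scene')[180:300,360:600,::-1],None,fx=3.3,fy=3.3,interpolation=2))
cv2.imwrite('pics/w8.png',r.camera('wrist')[:,:,::-1])
```

```text
t 12.57 pos [0.4842 0.2258 0.1541] head 18.8 move [11.21  5.06 -2.59] twist 0.1 F [0.6 0.1 0.1] w 0.041
```

View pics/s8.png

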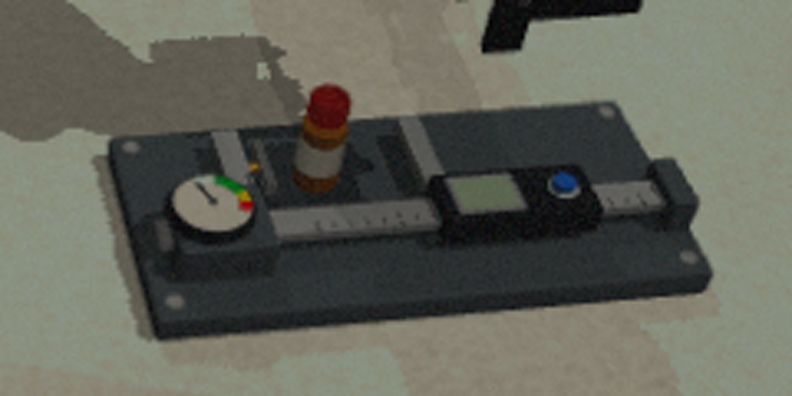

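View pics/w8.png

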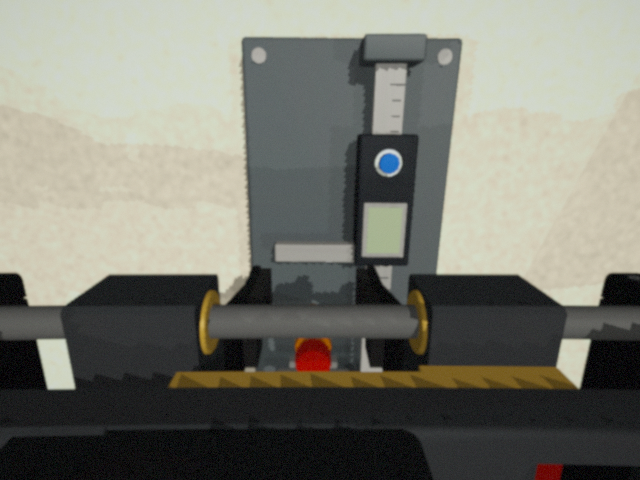

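Emit:
drive_tool([
  [0,2,-1,0],
  [0,5.1,-2.7,0],
  [2,5.1,-2.7,0],
  [5,5.1,-2.7,0],
  [5,5.1,-2.7,0],
  [5,5.1,-2.7,0],
  [5,5.1,-2.7,0],
], grip=105)

```text
time: 13.25
ee_pos: [0.5253, 0.2652, 0.1044]
eef_rot: [0.413, 0.574, -0.413, 0.574]
ft_force: [-0.5, -0.0, -0.0]
width: 0.0508
```

Run:
```python
from bench import r
from h import *
go(r,[.5242,.2678,.0415],18.3)
```

```text
t 13.25 pos [0.5253 0.2652 0.1044] head 18.52 move [ 6.29 -0.03 -0.29] twist 0.04 F [-0.5 -0.  -0. ] w 0.0508
```

Emit:
drive_tool([
  [2,0,-0.3,0],
  [4,0,-0.3,0],
  [5.5,0,-0.3,0],
  [6.2,0,-0.3,0],
  [6.2,0,-0.3,0],
  [6.2,0,-0.3,0],
])

```text
time: 13.75
ee_pos: [0.5241, 0.2687, 0.042]
eef_rot: [0.413, 0.574, -0.413, 0.574]
ft_force: [-0.4, 0.2, 0.7]
width: 0.0512
```

Emit:
drive_tool([
  [0,0,0,0],
  [0,0,0,0],
  [0,0,0,0],
  [0,0,0,0],
  [0,0,0,0],
  [0,0,0,0],
], grip=255, force=30)

```text
time: 14.25
ee_pos: [0.5239, 0.2688, 0.0419]
eef_rot: [0.413, 0.574, -0.413, 0.574]
ft_force: [-2.8, -1.3, 6.2]
width: 0.0395
```

Emit:
drive_tool([
  [0,0,0.3,0],
  [0,0,0.8,0],
  [0,0,1.4,0],
  [0,0,2,0],
  [0,0,2.6,0],
  [0,0,3.2,0],
  [0,0,3.6,0],
  [0,0,3.9,0],
  [0,0,4.15,0],
  [0,0,4.35,0],
  [0,0,4.55,0],
  [0,0,4.75,0],
  [0,0,4.95,0],
  [0,0,5.15,0],
  [0,0,5.3,0],
  [0,0,5.4,0],
  [0,0,5.4,0],
  [0,0,5.4,0],
])

```text
time: 15.75
ee_pos: [0.54, 0.2198, 0.0419]
eef_rot: [0.413, 0.575, -0.412, 0.574]
ft_force: [-5.9, 5.3, 7.2]
width: 0.0395
```

Run:
```python
from bench import r
from h import *
go(r,c2w(.05,.0758,.042),18.3)
cv2.imwrite('pics/s9.png',cv2.resize(r.camera('scene')[180:300,360:600,::-1],None,fx=3.3,fy=3.3,interpolation=2))
cv2.imwrite('pics/w9.png',r.camera('wrist')[:,:,::-1])
i=r.camera('top')[:,:,::-1];cv2.imwrite('pics/t9.png',i);crop(np.ascontiguousarray(i),150,230,270,320,6,'pics/c9.png')
```

```text
t 15.75 pos [0.54   0.2198 0.0419] head 18.67 move [-0.02 -0.07  1.26] twist 0.07 F [-5.9  5.3  7.2] w 0.0395
```

View pics/s9.png

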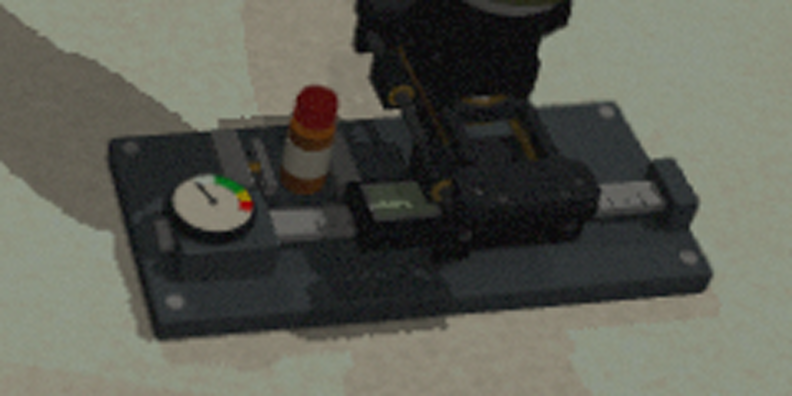

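View pics/w9.png

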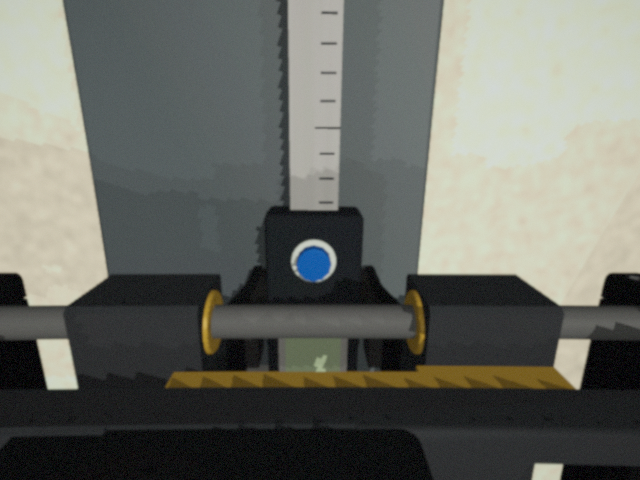

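View pics/c9.png

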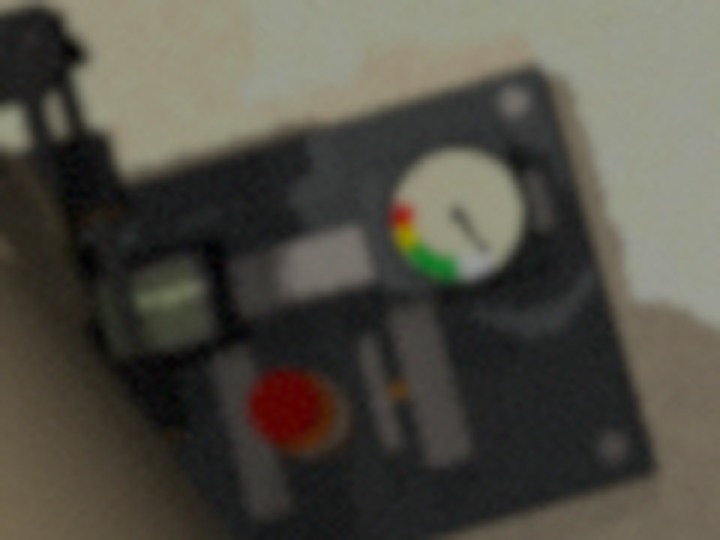

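Emit:
drive_tool([
  [0,0,0.1,0],
  [0,0,0.2,0],
  [0,0,0.3,0],
  [0,0,0.4,0],
  [0,0,0.5,0],
  [0,0,0.6,0],
  [0,0,0.7,0],
  [0,0,0.7,0],
])

```text
time: 16.57
ee_pos: [0.5421, 0.2133, 0.0419]
eef_rot: [0.413, 0.575, -0.412, 0.574]
ft_force: [-6.0, 5.4, 5.8]
width: 0.04
```

```bash
cat > look.py <<'E'
import sys
from bench import r
from h import *
n=sys.argv[1]
go(r,c2w(.05,.0758,.042),18.3)
a=cv2.resize(r.camera('scene')[185:280,390:500,::-1],None,fx=4,fy=4,interpolation=2)
b=cv2.resize(r.camera('top')[235:320,175:265,::-1],None,fx=4,fy=4,interpolation=2)
o=np.zeros((380,800,3),np.uint8);o[:380,:440]=a;o[:340,440:800]=b
cv2.imwrite(f'pics/L{n}.png',o)
E
python3 look.py 1
```

```text
t 16.57 pos [0.5421 0.2133 0.0419] head 18.67 move [-0.01 -0.06  0.57] twist 0.07 F [-6.   5.4  5.8] w 0.04
```

View pics/L1.png

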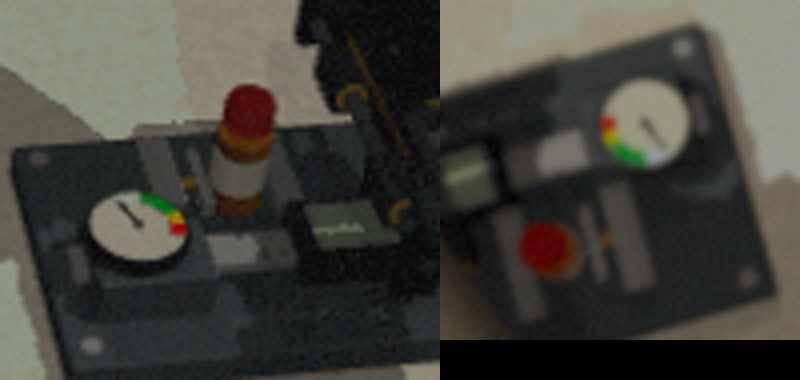

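Emit:
drive_tool([
  [0,0,0.08,0],
  [0,0,0.16,0],
  [0,0,0.2,0],
  [0,0,0.2,0],
  [0,0,0.2,0],
])

```text
time: 17.08
ee_pos: [0.5427, 0.2115, 0.0419]
eef_rot: [0.413, 0.575, -0.412, 0.574]
ft_force: [-6.1, 5.9, 5.8]
width: 0.0397
```

```bash
python3 look.py 2
```

```text
t 17.08 pos [0.5427 0.2115 0.0419] head 18.68 move [-0.01 -0.06  0.39] twist 0.08 F [-6.1  5.9  5.8] w 0.0397
```

View pics/L2.png

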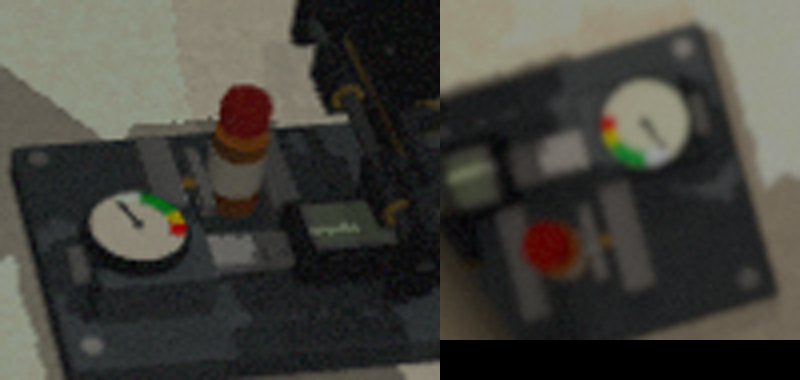

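Emit:
drive_tool([
  [0,0,0.06,0],
  [0,0,0.12,0],
  [0,0,0.15,0],
  [0,0,0.15,0],
  [0,0,0.15,0],
])

```text
time: 17.6
ee_pos: [0.5431, 0.2103, 0.0419]
eef_rot: [0.413, 0.575, -0.411, 0.574]
ft_force: [-6.4, 7.7, 7.4]
width: 0.0397
```

```bash
python3 look.py 3
```

```text
t 17.6 pos [0.5431 0.2103 0.0419] head 18.69 move [-0.01 -0.06  0.26] twist 0.08 F [-6.4  7.7  7.4] w 0.0397
```

View pics/L3.png

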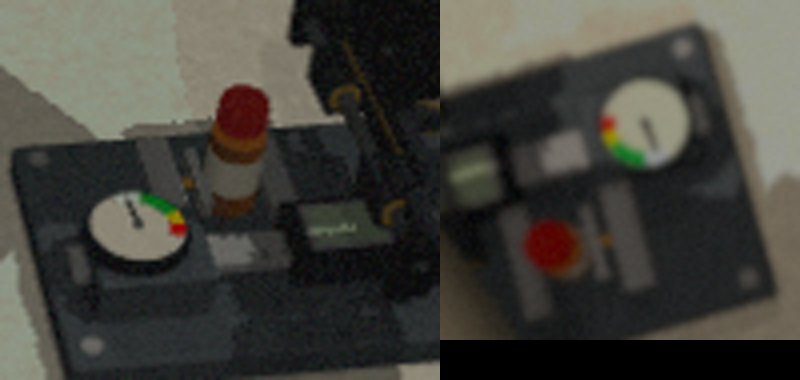

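Emit:
drive_tool([
  [0,0,0.06,0],
  [0,0,0.12,0],
  [0,0,0.18,0],
  [0,0,0.21,0],
  [0,0,0.21,0],
  [0,0,0.21,0],
])

```text
time: 18.2
ee_pos: [0.5436, 0.2089, 0.0419]
eef_rot: [0.413, 0.576, -0.411, 0.574]
ft_force: [-6.9, 8.1, 6.2]
width: 0.0397
```

```bash
python3 look.py 4
```

```text
t 18.2 pos [0.5436 0.2089 0.0419] head 18.71 move [-0.01 -0.06  0.11] twist 0.08 F [-6.9  8.1  6.2] w 0.0397
```

View pics/L4.png

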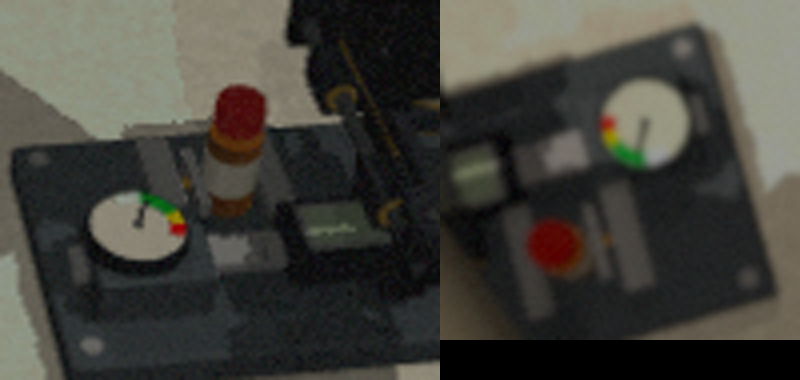

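Emit:
drive_tool([
  [0,0,0.04,0],
  [0,0,0.06,0],
  [0,0,0.06,0],
  [0,0,0.06,0],
])

```text
time: 18.63
ee_pos: [0.5437, 0.2085, 0.0419]
eef_rot: [0.413, 0.576, -0.411, 0.574]
ft_force: [-6.4, 8.8, 5.2]
width: 0.0396
```

Emit:
drive_tool([
  [0,0,0,0],
  [0,0,0,0],
  [0,0,0,0],
  [-1,0,0,0],
  [-3,0,0,0],
  [-6,0,0,0],
  [-6,0,0,0],
  [-6,0,0,0],
], grip=105)

```text
time: 19.3
ee_pos: [0.5464, 0.2051, 0.1033]
eef_rot: [0.414, 0.573, -0.412, 0.575]
ft_force: [0.0, 0.0, -0.3]
width: 0.0512
```

```bash
python3 look.py 5
python3 - <<'E'
from bench import r
from h import *
cv2.imwrite('pics/w10.png',r.camera('wrist')[:,:,::-1]);print(r.calibration('wrist'))
E
```

```text
t 19.3 pos [0.5464 0.2051 0.1033] head 18.55 move [ 6.13 -0.22 -0.34] twist 0.05 F [ 0.   0.  -0.3] w 0.0512
{'fx': 358.557873225049, 'fy': 358.557873225049, 'cx': 313.1777757178938, 'cy': 230.58781553901017, 'dist': array([0.02468976, 0.        , 0.        , 0.        , 0.        ]), 'xyz': array([0.52146902, 0.27460459, 0.24371682]), 'orientation': array([-0.13535646, -0.02190831,  0.15935071,  0.97765331])}
```

View pics/L5.png

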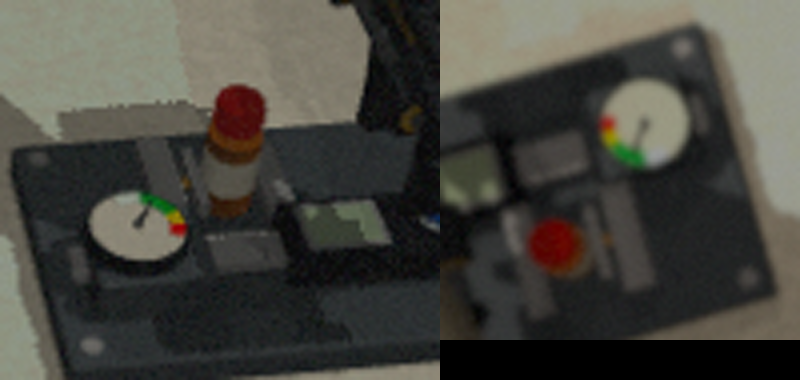

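View pics/w10.png

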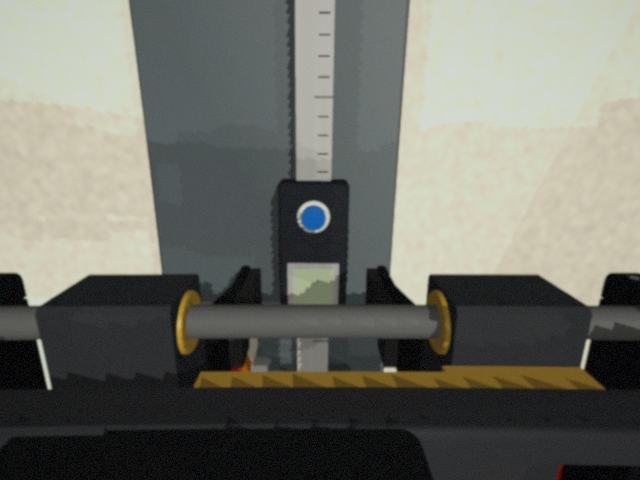

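Run:
```python
from bench import r
from h import *
c=r.calibration('wrist');b=px2w(c,[[313.5,216]],.053)[0];print(b,c2w(.05,.101,.053))
c=r.calibration('wrist');
go(r,[b[0],b[1],.09],18.3)
```

```text
[0.53604403 0.23144964 0.053     ] [np.float64(0.5354580358293873), np.float64(0.23159159604020252), 0.053]
t 19.45 pos [0.5448 0.2044 0.1005] head 18.56 move [ 1.05  0.03 -2.85] twist 0.05 F [-0.2 -0.5 -0.9] w 0.0512
```

Emit:
drive_tool([
  [0,0,-1.4,0],
  [0,0,-2.8,0],
  [0,0,-2.8,0],
  [0,0,-2.8,0],
  [0,0,-2.8,0],
  [0,0,-2.8,0],
  [0,0,-2.8,0],
  [0,0,-2.8,0],
], grip=255)

```text
time: 20.12
ee_pos: [0.5364, 0.2308, 0.1009]
eef_rot: [0.413, 0.574, -0.413, 0.574]
ft_force: [-0.3, -0.0, 0.6]
width: 0.0062
```

Run:
```python
from bench import r
from h import *
go(r,[.536,.2315,.074],18.3)
cv2.imwrite('pics/w11.png',r.camera('wrist')[:,:,::-1])
```

```text
t 20.12 pos [0.5364 0.2308 0.1009] head 18.53 move [ 2.69 -0.01 -0.08] twist 0.05 F [-0.3 -0.   0.6] w 0.0062
```

View pics/w11.png

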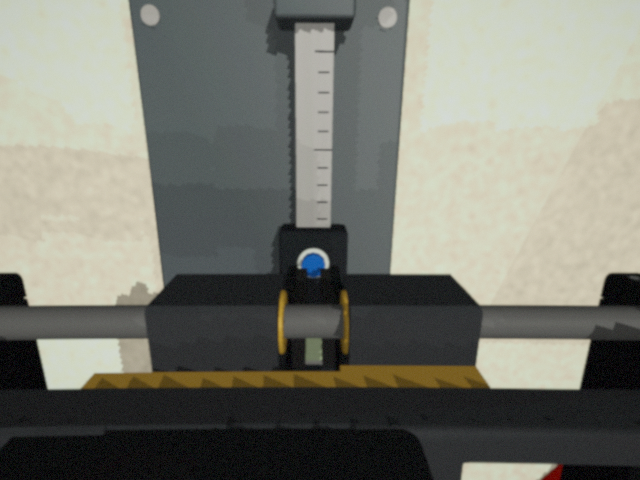

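Emit:
drive_tool([
  [1,0,-0.1,0],
  [2,0,-0.1,0],
  [2.5,0,-0.1,0],
  [2.5,0,-0.1,0],
  [2.5,0,-0.1,0],
])

```text
time: 20.58
ee_pos: [0.5354, 0.2323, 0.0753]
eef_rot: [0.412, 0.575, -0.413, 0.574]
ft_force: [-0.3, -0.2, 0.2]
width: 0.0005
```

Emit:
drive_tool([
  [0.1,0,0,0],
  [0.2,0,0,0],
  [0.3,0,0,0],
  [0.4,0,0,0],
  [0.4,0,0,0],
])

```text
time: 21.0
ee_pos: [0.536, 0.2325, 0.0721]
eef_rot: [0.413, 0.574, -0.413, 0.574]
ft_force: [-0.4, -0.3, 1.1]
width: 0.0007
```

Emit:
drive_tool([
  [0.1,0,0,0],
  [0.2,0,0,0],
  [0.3,0,0,0],
  [0.3,0,0,0],
])

```text
time: 21.33
ee_pos: [0.536, 0.2325, 0.0691]
eef_rot: [0.413, 0.574, -0.413, 0.574]
ft_force: [-0.3, -0.6, 4.4]
width: 0.0007
```

Emit:
drive_tool([
  [0.05,0,0,0],
  [0.1,0,0,0],
  [0.1,0,0,0],
  [0.1,0,0,0],
])

```text
time: 21.67
ee_pos: [0.5361, 0.2325, 0.0684]
eef_rot: [0.413, 0.574, -0.413, 0.574]
ft_force: [-1.3, -0.9, 6.1]
width: 0.0006
```

Emit:
drive_tool([
  [-0.5,0,0,0],
  [-1.5,0,0,0],
  [-4,0,0,0],
  [-7,0,0,0],
  [-10,0,0,0],
  [-12,0,-3,0],
  [-12,0,-7,0],
  [-12,0,-11,0],
  [-12,0,-15,0],
  [-12,0,-15,0],
  [-12,0,-15,0],
  [-12,0,-15,0],
])

```text
time: 22.67
ee_pos: [0.488, 0.3743, 0.1881]
eef_rot: [0.412, 0.574, -0.413, 0.574]
ft_force: [0.4, -0.4, 0.2]
width: 0.0005
```

```bash
python3 look.py 6
python3 - <<'E'
from bench import r
from h import *
i=r.camera('top')[:,:,::-1];cv2.imwrite('pics/t12.png',i)
cv2.imwrite('pics/s12.png',r.camera('scene')[:,:,::-1])
E
```

```text
t 22.67 pos [0.488  0.3743 0.1881] head 18.61 move [14.62 -0.06 17.55] twist 0.06 F [ 0.4 -0.4  0.2] w 0.0005
```

View pics/L6.png

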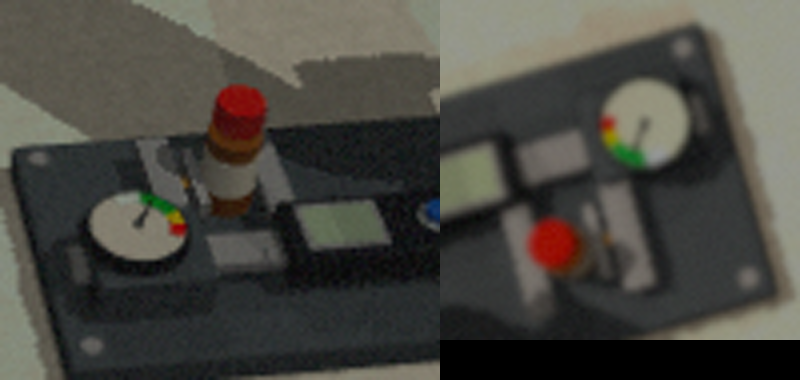

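View pics/s12.png

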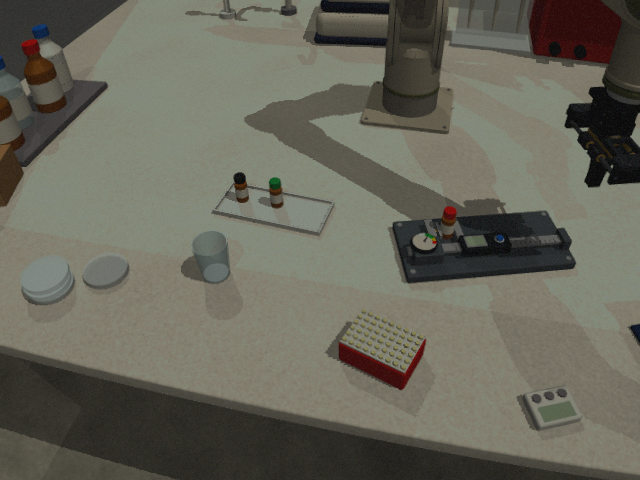

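Run:
```python
from bench import r
from h import *
P=[c2w(0,.0113,.02),c2w(0,.0113,.086)]
a=(w2px(r.calibration('scene'),P)-[390,185])*4;b=(w2px(r.calibration('top'),P)-[175,235])*4+[440,0]
print(a,b)
```

```text
[[221.39847027 195.28700039]
 [240.51323893  95.64948861]] [[570.3241584  249.45170863]
 [547.19597034 239.27238325]]
```

```bash
python3 -c "
from bench import r
print(r.close_job())"
```

```text
the job is handed in; nothing more can be done
None
```

The red-capped vial is gripped upright between the caliper jaws, and the data button has been pressed. I handed the job in at about 23 s.

- **Steps:** I opened the slide to about 87 mm and stood the vial on the slab between the jaws. I then closed the moving jaw in small steps until the needle was in the green. After releasing the slide, I pressed the button and backed the arm away.
- **Needle:** It reads about 1.0 rad (green band 0.6–1.6) in the scene and top pictures after the press, the same as before it. No picture showed it near yellow or red.
- **Button:** The wrist force rose to 6.1 N, above the 4.5 N of a fully pressed button. That rise is my only evidence; no reading showed on the display in the pictures.
- **Vial upright:** The cap and foot lie within 2–3 mm of where a vertical vial should appear, so I can't rule out a lean of a degree or two.
- **Other items:** The green and black vials, tip box and beaker look unmoved in the last scene picture.
- **Disagreement:** The opening estimated from arm motion ran about 1.5 mm smaller than the needle indicated, so I set the jaw by the needle.

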